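Unbolt and open the sliding lid of the teaspoon chest

ROBOT

A 6-joint arm with a two-finger parallel gripper is mounted at the origin on the work surface. World frame = base frame: x ahead of the robot, y to its left, z up, the work surface at z = 0. Lengths are in m, angles in rad, forces in N, time in s.
With the tool pointing down it reaches from about 0.25 to 0.775 m from the base axis. Payload 4 kg.
Tool frame: the origin (TCP) lies midway between the tips of the shut fingers; the grasp point (between the pads) lies 19 mm behind it; z points along the fingers, y is the line along which they close (so a half turn about z gives the same grasp; the last joint's range is limited). The gripper opens to 85 mm and grips with 20 to 120 N. Pads are 22 mm wide; open, the fingers measure 114 mm over their backs; the gripper's body (76 mm by 85 mm) begins 54 mm behind the grasp point. The pads swing forward as they close: fully open they stand 13 mm farther back than shut.
Start: joints at [-1.302, 0.087, 1.371, -0, 1.684, -0.103], TCP at [0.2, -0.512, 0.231] pointing down, gripper open.
Joint ranges: [-3.1, 3.1], [-0.76, 2.03], [0.27, 2.55], [-1.08, 4.22], [0.17, 2.65], [-2.57, 2.57]. Speed limits (rad/s): [2.79, 2.79, 3.14, 3.14, 3.14, 3.14].

INTERFACE

Orientations are given as a 3x3 rotation matrix whose columns are the frame's x, y, z axes.
In Python, from station import manip, cams gives the robot as it stands.
- The arm moves only by the tool step_arm, never from a script. Its argument "steps" is a list of rows, each an object with "claw": the opening, from 0 (shut) to 1 (fully open); "linear": the shift along the world's x, y, z in m, a list of three; "delta_rot": the turn, a rotation vector about the world's x, y, z in rad, a list of three. In form: [{"claw": claw, "linear": [dx, dy, dz], "delta_rot": [rx, ry, rz]}, ...]. A call has 1 to 20 rows; each row shifts and turns the commanded pose from where the row before left it; what a row does not reach is not made up. A row lasts 1/10 s, in which the tool goes at most 50 mm and 8.59 degrees, less where a joint would pass 70% of its speed; a pose out of reach is approached as far as the arm can. A call with a gripper value outside its range is refused whole. The fingers move at their own pace and stop on an object; "squeeze" is the grip in N (left out, the last holds). Time passes only in rows, so rows that do not move let the fingers close. It gives the time, the measured TCP pose, the force, the opening and the grip force at its end, in the units of the state.
- manip.get_obs(): the state, without advancing time (a new reading comes with each control period).
- cams.read_camera(name): name is "side" or "top" or "wrist"; returns a dict with "image" (400x640x3 uint8, red, green, blue), "depth" (400x640 float32, m along the optical axis (not along the pixel's ray), 0 where there is no reading), "mtx" (3x3 intrinsics, pixels), "R" (3x3) and "t" (3): a world point X has camera coordinates R X + t; the wrist camera has in their place "mount" (4x4, takes a point from camera to tool coordinates, whose origin is the TCP and whose axes are the flange's). Camera axes: x right, y down, z forward; pixel columns grow to the right and rows downward; lengths in m; the calibration is good to about 2 mm. A picture is of the moment at which its call begins: read the wrist's pose just before it.
- manip.sign_off(): hands the job in; it is judged then, once.
Trained networks look in a picture, given as the dict that the camera call returned (one of the last four; its "shot" number tells which), for a name from the list of things; names that differ only in an ending like _2 or _b are one class to them, and where a whole thing is asked for, a point or a joint stands for the part that bears it (a point fixed in the world has none). Each returns a list of dicts, best first, with "p" (0 to 1); they miss things now and then, are a little off and sometimes report something else, mostly with a low value. They report only what shows in the picture. A call takes as long as a camera call.
- cams.search_frame(name, picture): "point" ([x, y, z] in m, in world coordinates, good to about 4 mm: the middle of the surface that is visible of it).
- cams.outline_of(name, picture): "region" (400x640 bool, what is visible of it).
The state is a dict: "t": time; "joint_positions": joint angles; "joint_velocities": joint speeds; "joint_torque": joint torques, N m; "eef_pos": TCP position; "orientation": TCP orientation; "contact_force": force on the tool from outside, world axes, zero at the start; "moment": the same for the moment, N m; "gripper_width": opening from 0.0 (shut) to 1.0 (fully open); "gripper_force": force on a finger pad.
Only numpy, scipy, OpenCV 4.12 (cv2) and the standard library are available. Lean on these libraries where they do the work, as an engineer would, in place of code of your own. Each camera call takes 0.05 s, during which the arm holds its last target. There are 200 camera calls.

TASK

Get the teaspoon chest open for tea: draw its small steel lock bolt all the way out of the notch in the lid's edge while the lid is still shut, then slide the lid by its cross rib fully open over the chest's deck. Leave the bolt drawn and the lid open, and do not disturb the other tea things.

Things in the scene. Friction and masses are not known exactly. Their poses are not given: they have to be found in the camera images.
- chest: low dark oak chest, fixed, 270 (x) x 184 (y) x 85 mm tall. Origin: centre of its underside; x is the way its lid opens (roughly away from the robot), y to its left. Near (-x) half: spoon compartment; far half: deck 74 mm high that the lid slides over. Rails 30 mm wide along both sides (|y| 62 to 92) and a 10 mm far end wall, all with tops at 85 mm.
- lid_rib (a point): centre of the lid's upright wooden cross rib: 12 mm thick (chest x), 80 long (y), from the lid's top at 82 mm to 106 mm above the table. Lid shut: at x -102, y 0 in the chest frame; moves with the lid. Light wooden lid 125 x 124 x 8 mm; its left (+y) edge has a notch 24 mm long (x), 20 deep, centred at chest x -45, where the bolt sits.
- bolt_knob (a point): middle of the bolt's upright round steel knob: 16 mm diameter, from 85 to 112 mm above the table. Joint 0: at x -45, y 77 in the chest frame; moves with the bolt. It stands on a flat steel bolt 18 mm wide (x), 62 long (y), top at 85 mm, lying across the left (+y) rail, its tongue 20 mm into the lid's notch.
- bolt (a joint): travel of the lock bolt in m along the chest's +y (outwards, to the left): 0 = fully in, lid locked; clear of the lid from 0.021; 0.028 = drawn all the way, at its stop. Friction about 1.5 N; it stays where it is left.
- lid (a joint): travel of the lid in m along the chest's +x: 0 = shut, 0.105 = fully open, at its stop. With the bolt in, it moves only about 3 mm before it is barred. Friction about 2 N; it stays where it is left.
- glass_a: faceted drinking glass, 72 mm across, 95 mm tall, standing on the round tray; origin at the centre of its foot
- glass_b: second faceted glass, same size, standing on the table close to the chest's right-hand side (its -y side); origin at the centre of its foot
- sugar_bowl: white porcelain bowl, 90 mm across, 55 mm tall, on the round tray; origin at the centre of its foot
- teapot: white porcelain teapot, body 136 mm across, 128 mm tall, at the middle of the far side; origin at the centre of its foot
- jam_jar: glass jar, 72 mm across, 90 mm tall, towards the left edge of the table; origin at the centre of its foot
- tea_tin: steel tin, 80 mm across, 120 mm tall, towards the right edge of the table; origin at the centre of its foot

How it is judged:
On the way, in this order (a step that is already met when the one before it is completed fails the run):
1. the bolt is drawn clear of the lid while the lid is still shut (value of joint bolt above 0.021 m and value of joint lid below 0.006 m), for 0.2 s.
2. the lid is slid fully open (value of joint lid above 0.095 m), for 0.2 s.
At the end, for the whole second after the job is handed in: the lid stands within 10 mm of fully open (lid joint above 0.095 of 0.105) and the bolt is still drawn clear of the lid (bolt joint above 0.021 of 0.028) (value of joint lid above 0.095 m and value of joint bolt above 0.021 m); the robot touches nothing.
It fails at once if a glass, the bowl, the teapot, the jar or the tin is shifted by more than 30 mm (distance of any of glass_a, glass_b, sugar_bowl, teapot, jam_jar, tea_tin from where it was at the start of the episode above 0.03 m).
It fails at once if a glass, the bowl, the teapot, the jar or the tin is tipped by more than 0.4 rad (angle between any of glass_a, glass_b, sugar_bowl, teapot, jam_jar, tea_tin's own z axis and vertical above 0.4 rad).
It also fails if it takes over 42 s, if anything falls off the work surface, if the arm or the gripper's body presses on something with over 40 N, if the wrist force passes 120 N, or if a joint passes its speed limit or range.

## Working session

There is one attempt and no reset: what is moved stays moved. The work goes in short steps, Python scripts to look and compute and a tool call to move; the robot and the scene stay as the last step left them, time stands still between calls to the robot, and variables do not carry over. Pictures are saved under pics/ and viewed, at most 10 in all, crops included, and the job is handed in when it is done.

Besides the shell and the picture viewer there is one more tool, called as name(argument=value, ...) on one line, values as JSON. step_arm: Moves the arm, as the interface text tells. Its arguments: {"type":"object","properties":{"steps":{"type":"array","items":{"type":"object","properties":{"claw":{"type":"number"},"linear":{"type":"array","items":{"type":"number"}},"delta_rot":{"type":"array","items":{"type":"number"}}}}},"squeeze":{"type":"number"}},"required":["steps"]}

```bash
mkdir -p pics
cat > h.py <<'E'
import numpy as np, cv2
from station import manip, cams
def pts(p):
    d=p["depth"]; v,u=np.nonzero(d>0); z=d[v,u]
    c=np.linalg.inv(p["mtx"])@np.vstack([u*z,v*z,z])
    return u,v,((c.T-p["t"])@p["R"])
E
python3 - <<'E'
from h import *
o=manip.get_obs();print(o['t'],o['eef_pos'],o['orientation'])
for n in ["top","side"]:
    p=cams.read_camera(n);cv2.imwrite(f"pics/{n}1.png",p["image"][:,:,::-1])
    np.savez(f"{n}1.npz",**{k:p[k] for k in("image","depth","mtx","R","t")})
    for k in["chest","lid_rib","bolt_knob","bolt","glass_a","sugar_bowl","teapot","jam_jar","tea_tin"]:
        print(n,k,[(np.round(r["point"],3),round(r["p"],2)) for r in cams.search_frame(k,p)[:3]])
E
```

```text
0.0 [ 0.19968166 -0.51190936  0.23009964] [[ 9.31666514e-01  3.63314129e-01 -5.91674078e-04]
 [ 3.63314514e-01 -9.31663838e-01  2.24882936e-03]
 [ 2.65790140e-04 -2.31012279e-03 -9.99997296e-01]]
top chest [(array([0.55 , 0.239, 0.082]), 0.88)]
top lid_rib [(array([0.472, 0.237, 0.085]), 0.89)]
top bolt_knob [(array([0.506, 0.312, 0.086]), 0.4)]
top bolt [(array([0.504, 0.312, 0.081]), 0.67)]
top glass_a [(array([ 0.631, -0.246,  0.018]), 0.92), (array([0.514, 0.106, 0.007]), 0.84), (array([ 0.601, -0.469,  0.121]), 0.27)]
top sugar_bowl [(array([ 0.52 , -0.252,  0.031]), 0.67)]
top teapot [(array([ 0.784, -0.007,  0.094]), 0.66), (array([0.505, 0.314, 0.084]), 0.38)]
top jam_jar [(array([0.627, 0.476, 0.088]), 0.75)]
top tea_tin [(array([ 0.602, -0.468,  0.118]), 0.95)]
side chest [(array([0.543, 0.275, 0.08 ]), 0.55)]
side lid_rib [(array([0.485, 0.245, 0.075]), 0.91)]
side bolt_knob [(array([0.502, 0.329, 0.083]), 0.67)]
side bolt [(array([ 0.523, -0.26 ,  0.045]), 0.58)]
side glass_a [(array([0.517, 0.078, 0.074]), 0.97), (array([ 0.628, -0.215,  0.072]), 0.71)]
side sugar_bowl [(array([ 0.52 , -0.263,  0.046]), 0.97)]
side teapot [(array([0.789, 0.027, 0.087]), 0.74)]
side jam_jar [(array([0.627, 0.507, 0.086]), 0.67)]
side tea_tin [(array([ 0.6  , -0.456,  0.076]), 0.57)]
```

View pics/top1.png

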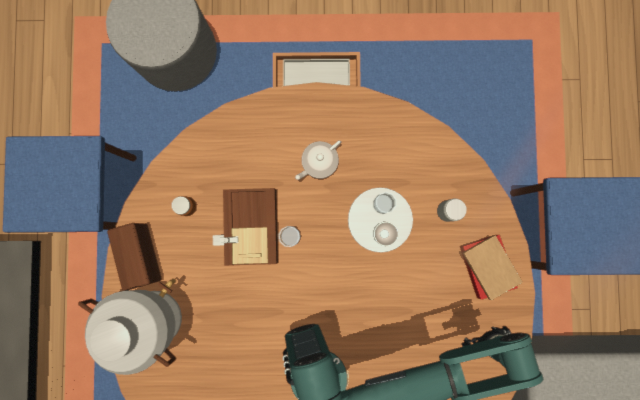

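View pics/side1.png

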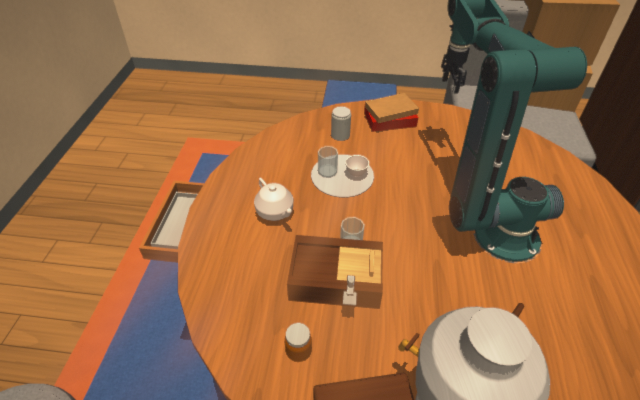

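The top view shows the chest at (250,227), nearly aligned with the image. The knob is at about (230,240), the rib at (250,256), and glass_b is close on its right at (289,236). The samovar stands near-left at (130,330), clear of the bolt. Next I fit the chest's pose from depth.

Run:
```python
from h import *
for n in["top","side"]:
    p=dict(np.load(n+"1.npz"));u,v,X=pts(p)
    m=(X[:,0]>.36)&(X[:,0]<.72)&(X[:,1]>.1)&(X[:,1]<.36)
    hi=m&(X[:,2]>.066)&(X[:,2]<.098)
    print(n,hi.sum(),"table z",np.median(X[m&(X[:,2]<.03),2]))
    if n=="top":
        w=hi&(X[:,1]<.335)&(X[:,1]>.135)
        im=np.zeros((400,640),np.uint8);im[v[w],u[w]]=255
        num,l,s,c=cv2.connectedComponentsWithStats(im);k=1+s[1:,4].argmax();im=(l==k).astype(np.uint8)
        im=cv2.morphologyEx(im,cv2.MORPH_OPEN,np.ones((15,15)))
        q=X[im[v,u]>0,:2]
        r=cv2.minAreaRect(q.astype(np.float32));print(r)
    b=m&(X[:,2]>.098)
    kn=b&(X[:,1]>.28)&(X[:,0]<.56);rb=b&(X[:,1]>.18)&(X[:,1]<.285)&(X[:,0]<.5)
    for a in(kn,rb):print(a.sum(),X[a].min(0) if a.any() else'',X[a].max(0) if a.any() else'',X[a].mean(0) if a.any() else'')
p=dict(np.load("top1.npz"))
cv2.imwrite("pics/topc.png",cv2.resize(p["image"][170:290,200:320,::-1],(600,600),interpolation=cv2.INTER_CUBIC))
```

```text
top 3943 table z 0.0010259483758932866
((0.5045768618583679, 0.21662917733192444), (0.13385263085365295, 0.0994689092040062), 89.5387954711914)
21 [0.43218918 0.30655499 0.09854387] [0.52298558 0.32779746 0.1221475 ] [0.49897519 0.31773812 0.10999618]
76 [0.44584901 0.20027085 0.09818515] [0.45661122 0.27847404 0.11546377] [0.45181505 0.24184166 0.10631539]
side 5044 table z 0.001020794310440492
35 [0.49866816 0.30789106 0.09889272] [0.51323017 0.32824113 0.11692196] [0.50588889 0.31947906 0.1096474 ]
97 [0.44451236 0.19861314 0.09819657] [0.45730928 0.27931898 0.11136197] [0.45125427 0.24136655 0.10606986]
```

View pics/topc.png

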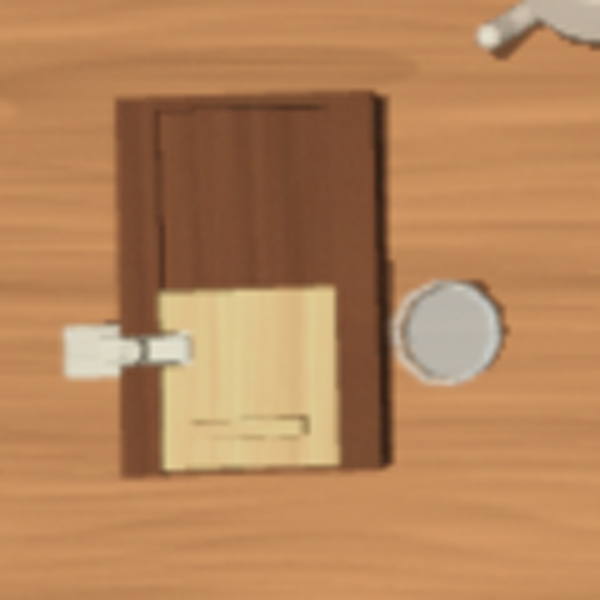

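step_arm(steps=[{"claw": 0, "linear": [0.0125, 0.0427, 0], "delta_rot": [0, 0, -0.029]}, {"claw": 0, "linear": [0.0125, 0.0427, 0], "delta_rot": [0, 0, -0.029]}, {"claw": 0, "linear": [0.0125, 0.0427, 0], "delta_rot": [0, 0, -0.029]}, {"claw": 0, "linear": [0.0125, 0.0427, 0], "delta_rot": [0, 0, -0.029]}, {"claw": 0, "linear": [0.0125, 0.0427, 0], "delta_rot": [0, 0, -0.029]}, {"claw": 0, "linear": [0.0125, 0.0427, 0], "delta_rot": [0, 0, -0.029]}, {"claw": 0, "linear": [0.0125, 0.0427, 0], "delta_rot": [0, 0, -0.029]}, {"claw": 0, "linear": [0.0125, 0.0427, 0], "delta_rot": [0, 0, -0.029]}, {"claw": 0, "linear": [0.0125, 0.0427, 0], "delta_rot": [0, 0, -0.029]}, {"claw": 0, "linear": [0.0125, 0.0427, 0], "delta_rot": [0, 0, -0.029]}, {"claw": 0, "linear": [0.0125, 0.0427, 0], "delta_rot": [0, 0, -0.029]}, {"claw": 0, "linear": [0.0125, 0.0427, 0], "delta_rot": [0, 0, -0.029]}, {"claw": 0, "linear": [0.0197, 0.0351, 0]}, {"claw": 0, "linear": [0.0197, 0.0351, 0]}, {"claw": 0, "linear": [0.0197, 0.0351, 0]}, {"claw": 0, "linear": [0.0197, 0.0351, 0]}, {"claw": 0, "linear": [0.0197, 0.0351, 0]}, {"claw": 0, "linear": [0.0197, 0.0351, 0]}, {"claw": 0, "linear": [0.0197, 0.0351, 0]}, {"claw": 0, "linear": [0.0197, 0.0351, 0]}])

```text
validation failed for argument at $.st...
```

step_arm(steps=[{"claw": 0, "linear": [0.0125, 0.0427, 0], "delta_rot": [0, 0, -0.029]}, {"claw": 0, "linear": [0.0125, 0.0427, 0], "delta_rot": [0, 0, -0.029]}, {"claw": 0, "linear": [0.0125, 0.0427, 0], "delta_rot": [0, 0, -0.029]}, {"claw": 0, "linear": [0.0125, 0.0427, 0], "delta_rot": [0, 0, -0.029]}, {"claw": 0, "linear": [0.0125, 0.0427, 0], "delta_rot": [0, 0, -0.029]}, {"claw": 0, "linear": [0.0125, 0.0427, 0], "delta_rot": [0, 0, -0.029]}, {"claw": 0, "linear": [0.0125, 0.0427, 0], "delta_rot": [0, 0, -0.029]}, {"claw": 0, "linear": [0.0125, 0.0427, 0], "delta_rot": [0, 0, -0.029]}, {"claw": 0, "linear": [0.0125, 0.0427, 0], "delta_rot": [0, 0, -0.029]}, {"claw": 0, "linear": [0.0125, 0.0427, 0], "delta_rot": [0, 0, -0.029]}, {"claw": 0, "linear": [0.0125, 0.0427, 0], "delta_rot": [0, 0, -0.029]}, {"claw": 0, "linear": [0.0125, 0.0427, 0], "delta_rot": [0, 0, -0.029]}, {"claw": 0, "linear": [0.0197, 0.0351, 0], "delta_rot": [0, 0, 0]}, {"claw": 0, "linear": [0.0197, 0.0351, 0], "delta_rot": [0, 0, 0]}, {"claw": 0, "linear": [0.0197, 0.0351, 0], "delta_rot": [0, 0, 0]}, {"claw": 0, "linear": [0.0197, 0.0351, 0], "delta_rot": [0, 0, 0]}, {"claw": 0, "linear": [0.0197, 0.0351, 0], "delta_rot": [0, 0, 0]}, {"claw": 0, "linear": [0.0197, 0.0351, 0], "delta_rot": [0, 0, 0]}, {"claw": 0, "linear": [0.0197, 0.0351, 0], "delta_rot": [0, 0, 0]}, {"claw": 0, "linear": [0.0197, 0.0351, 0], "delta_rot": [0, 0, 0]}])

```text
t: 3.0
eef_pos: [0.508, 0.2824, 0.2313]
orientation: [[1.0, 0.024, 0.0], [0.024, -1.0, -0.0], [0.0, 0.0, -1.0]]
contact_force: [-0.4, -0.3, 0.5]
gripper_width: -0.003
gripper_force: 0.0
```

```bash
cat >> h.py <<'E'
def wrist(f=None):
    o=manip.get_obs();p=cams.read_camera("wrist")
    M=np.eye(4);M[:3,:3]=o['orientation'];M[:3,3]=o['eef_pos'];M=M@p["mount"]
    p["R"]=M[:3,:3].T;p["t"]=-p["R"]@M[:3,3]
    if f:cv2.imwrite(f,p["image"][:,:,::-1])
    return p
E
python3 - <<'E'
from h import *
p=wrist("pics/w1.png");u,v,X=pts(p)
for k in["lid_rib","bolt_knob"]:print(k,[(np.round(r["point"],3),round(r["p"],2)) for r in cams.search_frame(k,p)[:2]])
b=(X[:,2]>.099)&(X[:,2]<.116)
for n,a in(("knob",b&(abs(X[:,0]-.506)<.03)&(abs(X[:,1]-.32)<.03)),("rib",b&(abs(X[:,0]-.45)<.025)&(abs(X[:,1]-.24)<.06))):
    print(n,a.sum())
    if a.any():print(X[a].min(0),X[a].max(0),np.median(X[a],0),u[a].mean(),v[a].mean(), cv2.minAreaRect(X[a,:2].astype(np.float32)))
E
```

```text
lid_rib [(array([0.491, 0.234, 0.078]), 0.64)]
bolt_knob [(array([0.507, 0.314, 0.086]), 0.61)]
knob 275
[0.49785098 0.30958767 0.09944181] [0.51286675 0.32463889 0.11365187] [0.5066281  0.31706683 0.11100022] 282.3963636363636 195.03272727272727 ((0.5053590536117554, 0.31711357831954956), (0.015051817521452904, 0.015014858916401863), 89.98519897460938)
rib 751
[0.44456417 0.19901663 0.0990257 ] [0.45728065 0.26637447 0.10759727] [0.45248332 0.22754257 0.10499466] 375.9733688415446 249.70838881491346 ((0.450893759727478, 0.2326868176460266), (0.011853178031742573, 0.06714847683906555), 1.373714804649353)
```

View pics/w1.png

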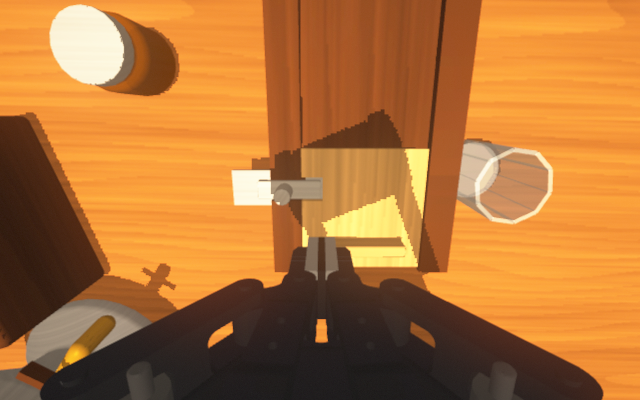

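The wrist view shows the knob at (282,195), which measures (0.5055, 0.317, top 0.111) and matches the expected height. The fingers hang over the lid with free space on the knob's inner side. I descend there and push outwards.

step_arm(steps=[{"claw": 0, "linear": [-0.002, -0.007, -0.04], "delta_rot": [0, 0, 0]}, {"claw": 0, "linear": [0, 0, -0.04], "delta_rot": [0, 0, 0]}, {"claw": 0, "linear": [0, 0, -0.03], "delta_rot": [0, 0, 0]}, {"claw": 0, "linear": [0, 0, -0.018], "delta_rot": [0, 0, 0]}, {"claw": 0, "linear": [0, 0, -0.008], "delta_rot": [0, 0, 0]}, {"claw": 0, "linear": [0, 0, 0], "delta_rot": [0, 0, 0]}, {"claw": 0, "linear": [0, 0, 0], "delta_rot": [0, 0, 0]}])

```text
t: 3.85
eef_pos: [0.5062, 0.2736, 0.097]
orientation: [[1.0, 0.023, 0.002], [0.023, -1.0, 0.001], [0.003, -0.001, -1.0]]
contact_force: [-0.4, -0.7, 0.6]
gripper_width: 0.005
gripper_force: 0.0
```

step_arm(steps=[{"claw": 0, "linear": [0, 0.006, 0], "delta_rot": [0, 0, 0]}, {"claw": 0, "linear": [0, 0.006, 0], "delta_rot": [0, 0, 0]}, {"claw": 0, "linear": [0, 0.006, 0], "delta_rot": [0, 0, 0]}, {"claw": 0, "linear": [0, 0.004, 0], "delta_rot": [0, 0, 0]}, {"claw": 0, "linear": [0, 0.004, 0], "delta_rot": [0, 0, 0]}, {"claw": 0, "linear": [0, 0.004, 0], "delta_rot": [0, 0, 0]}, {"claw": 0, "linear": [0, 0, 0], "delta_rot": [0, 0, 0]}])

```text
t: 4.55
eef_pos: [0.5054, 0.3043, 0.0954]
orientation: [[1.0, 0.024, 0.0], [0.024, -1.0, 0.0], [0.0, -0.0, -1.0]]
contact_force: [1.0, -0.3, 0.2]
gripper_width: -0.003
gripper_force: 0.0
```

step_arm(steps=[{"claw": 0, "linear": [0, 0.004, 0], "delta_rot": [0, 0, 0]}, {"claw": 0, "linear": [0, 0.004, 0], "delta_rot": [0, 0, 0]}, {"claw": 0, "linear": [0, 0.004, 0], "delta_rot": [0, 0, 0]}, {"claw": 0, "linear": [0, 0, 0], "delta_rot": [0, 0, 0]}, {"claw": 0, "linear": [0, 0, 0], "delta_rot": [0, 0, 0]}])

```text
t: 5.05
eef_pos: [0.5054, 0.3163, 0.0952]
orientation: [[1.0, 0.024, 0.0], [0.024, -1.0, 0.001], [0.0, -0.001, -1.0]]
contact_force: [-0.1, 0.0, -0.3]
gripper_width: -0.0
gripper_force: 0.0
```

Run:
```python
from h import *
p=wrist("pics/w2.png");u,v,X=pts(p)
b=(X[:,2]>.099)&(X[:,2]<.116)&(abs(X[:,0]-.506)<.03)&(X[:,1]>.29)&(X[:,1]<.37)
print(b.sum(),X[b].min(0),X[b].max(0))
```

```text
1815 [0.49701314 0.30243141 0.09900136] [0.51731111 0.3451519  0.11598937]
```

View pics/w2.png

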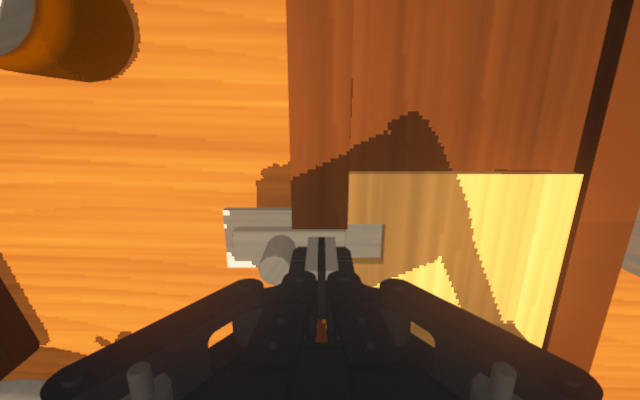

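The knob at (277,260) now touches the finger's left side, and the tongue still lies about 17 mm into the notch at (350–383,240). I carry on pushing.

step_arm(steps=[{"claw": 0, "linear": [0, 0.004, 0], "delta_rot": [0, 0, 0]}, {"claw": 0, "linear": [0, 0.004, 0], "delta_rot": [0, 0, 0]}, {"claw": 0, "linear": [0, 0.004, 0], "delta_rot": [0, 0, 0]}, {"claw": 0, "linear": [0, 0.004, 0], "delta_rot": [0, 0, 0]}, {"claw": 0, "linear": [0, 0.003, 0], "delta_rot": [0, 0, 0]}, {"claw": 0, "linear": [0, 0.003, 0], "delta_rot": [0, 0, 0]}, {"claw": 0, "linear": [0, 0, 0], "delta_rot": [0, 0, 0]}])

```text
t: 5.8
eef_pos: [0.5054, 0.3254, 0.0949]
orientation: [[1.0, 0.02, -0.004], [0.02, -0.999, -0.027], [-0.005, 0.026, -1.0]]
contact_force: [-3.7, -32.9, 9.6]
gripper_width: 0.001
gripper_force: 16.3
```

step_arm(steps=[{"claw": 0, "linear": [0, 0.002, 0], "delta_rot": [0, 0, 0]}, {"claw": 0, "linear": [0, 0.002, 0], "delta_rot": [0, 0, 0]}, {"claw": 0, "linear": [0, 0, 0], "delta_rot": [0, 0, 0]}, {"claw": 0, "linear": [0, 0, 0], "delta_rot": [0, 0, 0]}])

```text
t: 6.2
eef_pos: [0.5054, 0.3257, 0.0949]
orientation: [[1.0, 0.018, -0.006], [0.018, -0.999, -0.033], [-0.006, 0.033, -0.999]]
contact_force: [-3.8, -40.5, 11.8]
gripper_width: 0.001
gripper_force: 20.5
```

Run:
```python
from h import *
print(manip.get_obs()['contact_force'])
wrist("pics/w3.png")
```

```text
[ -3.79318859 -40.5493751   11.7565094 ]
```

View pics/w3.png

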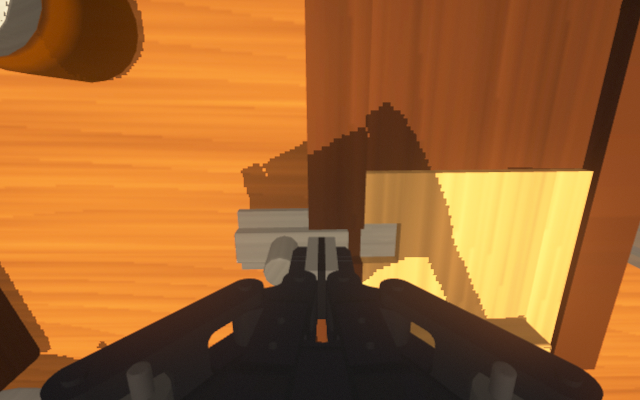

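The bolt's inner end (348) is now outside the lid edge (365), the notch is empty, and the force shows the stop. I back off, lift over, and come down behind the rib.

step_arm(steps=[{"claw": 0, "linear": [0, -0.015, 0], "delta_rot": [0, 0, 0]}, {"claw": 0, "linear": [0, -0.02, 0], "delta_rot": [0, 0, 0]}, {"claw": 0, "linear": [0, -0.005, 0.03], "delta_rot": [0, 0, 0]}, {"claw": 0, "linear": [0, 0, 0.03], "delta_rot": [0, 0, 0]}, {"claw": 0, "linear": [-0.03, -0.02, 0], "delta_rot": [0, 0, 0]}, {"claw": 0, "linear": [-0.03, -0.02, 0], "delta_rot": [0, 0, 0]}, {"claw": 0, "linear": [-0.03, -0.02, 0], "delta_rot": [0, 0, 0]}, {"claw": 0, "linear": [0, 0, 0], "delta_rot": [0, 0, 0]}, {"claw": 0, "linear": [0, 0, 0], "delta_rot": [0, 0, 0]}])

```text
t: 7.15
eef_pos: [0.4154, 0.2422, 0.1558]
orientation: [[1.0, 0.024, 0.002], [0.024, -1.0, 0.001], [0.002, -0.001, -1.0]]
contact_force: [1.0, -0.1, -0.3]
gripper_width: 0.004
gripper_force: 0.0
```

step_arm(steps=[{"claw": 0, "linear": [0, 0, -0.03], "delta_rot": [0, 0, 0]}, {"claw": 0, "linear": [0, 0, -0.02], "delta_rot": [0, 0, 0]}, {"claw": 0, "linear": [0, 0, -0.01], "delta_rot": [0, 0, 0]}, {"claw": 0, "linear": [0, 0, 0], "delta_rot": [0, 0, 0]}, {"claw": 0, "linear": [0.006, 0, 0], "delta_rot": [0, 0, 0]}, {"claw": 0, "linear": [0.006, 0, 0], "delta_rot": [0, 0, 0]}, {"claw": 0, "linear": [0.006, 0, 0], "delta_rot": [0, 0, 0]}, {"claw": 0, "linear": [0.006, 0, 0], "delta_rot": [0, 0, 0]}, {"claw": 0, "linear": [0.006, 0, 0], "delta_rot": [0, 0, 0]}, {"claw": 0, "linear": [0.006, 0, 0], "delta_rot": [0, 0, 0]}, {"claw": 0, "linear": [0, 0, 0], "delta_rot": [0, 0, 0]}])

```text
t: 8.25
eef_pos: [0.4526, 0.2416, 0.0954]
orientation: [[1.0, 0.023, 0.001], [0.023, -1.0, -0.0], [0.001, 0.0, -1.0]]
contact_force: [0.4, -0.4, -0.3]
gripper_width: -0.003
gripper_force: 0.0
```

step_arm(steps=[{"claw": 0, "linear": [0.006, 0, 0], "delta_rot": [0, 0, 0]}, {"claw": 0, "linear": [0.006, 0, 0], "delta_rot": [0, 0, 0]}, {"claw": 0, "linear": [0.006, 0, 0], "delta_rot": [0, 0, 0]}, {"claw": 0, "linear": [0.006, 0, 0], "delta_rot": [0, 0, 0]}, {"claw": 0, "linear": [0.006, 0, 0], "delta_rot": [0, 0, 0]}, {"claw": 0, "linear": [0.006, 0, 0], "delta_rot": [0, 0, 0]}])

```text
t: 8.85
eef_pos: [0.4878, 0.2419, 0.0951]
orientation: [[1.0, 0.024, -0.0], [0.024, -1.0, 0.0], [-0.0, -0.0, -1.0]]
contact_force: [-2.6, 1.2, 0.6]
gripper_width: -0.004
gripper_force: 1.2
```

Run:
```python
from h import *
o=manip.get_obs();print(o['eef_pos'],o['contact_force'])
wrist("pics/w4.png")
```

```text
[0.48779464 0.24192506 0.09514228] [-2.60879301  1.17847199  0.60785575]
```

View pics/w4.png

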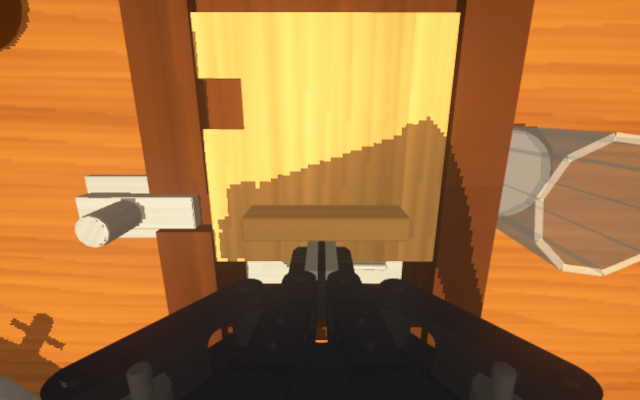

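The lid is sliding: the rib at (325,222) is against the fingers, the empty notch at (220,103) has moved on, and the bolt at (140,215) is still drawn. The push force is about 2.6 N, so I continue to the stop.

step_arm(steps=[{"claw": 0, "linear": [0.006, 0, 0], "delta_rot": [0, 0, 0]}, {"claw": 0, "linear": [0.006, 0, 0], "delta_rot": [0, 0, 0]}, {"claw": 0, "linear": [0.006, 0, 0], "delta_rot": [0, 0, 0]}, {"claw": 0, "linear": [0.006, 0, 0], "delta_rot": [0, 0, 0]}, {"claw": 0, "linear": [0.006, 0, 0], "delta_rot": [0, 0, 0]}, {"claw": 0, "linear": [0.006, 0, 0], "delta_rot": [0, 0, 0]}, {"claw": 0, "linear": [0.004, 0, 0], "delta_rot": [0, 0, 0]}, {"claw": 0, "linear": [0.004, 0, 0], "delta_rot": [0, 0, 0]}, {"claw": 0, "linear": [0, 0, 0], "delta_rot": [0, 0, 0]}])

```text
t: 9.8
eef_pos: [0.5324, 0.2414, 0.0954]
orientation: [[1.0, 0.023, 0.002], [0.023, -1.0, -0.001], [0.002, 0.001, -1.0]]
contact_force: [0.2, -0.1, 0.1]
gripper_width: 0.001
gripper_force: 0.1
```

step_arm(steps=[{"claw": 0, "linear": [0.003, 0, 0], "delta_rot": [0, 0, 0]}, {"claw": 0, "linear": [0.003, 0, 0], "delta_rot": [0, 0, 0]}, {"claw": 0, "linear": [0.003, 0, 0], "delta_rot": [0, 0, 0]}, {"claw": 0, "linear": [0, 0, 0], "delta_rot": [0, 0, 0]}])

```text
t: 10.2
eef_pos: [0.5374, 0.2414, 0.0955]
orientation: [[1.0, 0.024, -0.008], [0.024, -1.0, -0.001], [-0.008, 0.001, -1.0]]
contact_force: [-11.2, -1.1, 5.6]
gripper_width: 0.004
gripper_force: 5.5
```

step_arm(steps=[{"claw": 0, "linear": [0.003, 0, 0], "delta_rot": [0, 0, 0]}, {"claw": 0, "linear": [0, 0, 0], "delta_rot": [0, 0, 0]}, {"claw": 0, "linear": [0, 0, 0], "delta_rot": [0, 0, 0]}])

```text
t: 10.5
eef_pos: [0.5374, 0.2414, 0.0955]
orientation: [[1.0, 0.025, -0.014], [0.025, -1.0, -0.002], [-0.014, 0.002, -1.0]]
contact_force: [-18.3, -1.7, 9.3]
gripper_width: 0.002
gripper_force: 9.2
```

step_arm(steps=[{"claw": 0, "linear": [-0.015, 0, 0], "delta_rot": [0, 0, 0]}, {"claw": 0, "linear": [-0.02, 0, 0], "delta_rot": [0, 0, 0]}, {"claw": 0, "linear": [-0.01, 0, 0.03], "delta_rot": [0, 0, 0]}, {"claw": 0, "linear": [0, 0, 0.04], "delta_rot": [0, 0, 0]}, {"claw": 0, "linear": [0, 0, 0.04], "delta_rot": [0, 0, 0]}, {"claw": 0, "linear": [0, 0, 0], "delta_rot": [0, 0, 0]}, {"claw": 0, "linear": [0, 0, 0], "delta_rot": [0, 0, 0]}])

```text
t: 11.2
eef_pos: [0.4998, 0.2418, 0.2074]
orientation: [[1.0, 0.023, 0.005], [0.023, -1.0, 0.001], [0.005, -0.001, -1.0]]
contact_force: [-0.3, -0.3, -1.2]
gripper_width: -0.002
gripper_force: 0.0
```

Run:
```python
from h import *
p=wrist("pics/w5.png");u,v,X=pts(p)
b=(X[:,2]>.1)&(X[:,2]<.114)&(X[:,0]>.52)&(X[:,0]<.6)&(abs(X[:,1]-.24)<.05)
print(b.sum(),X[b].min(0),X[b].max(0))
```

```text
1591 [0.54802955 0.20086585 0.10160417] [0.56138577 0.28040196 0.10739312]
```

View pics/w5.png

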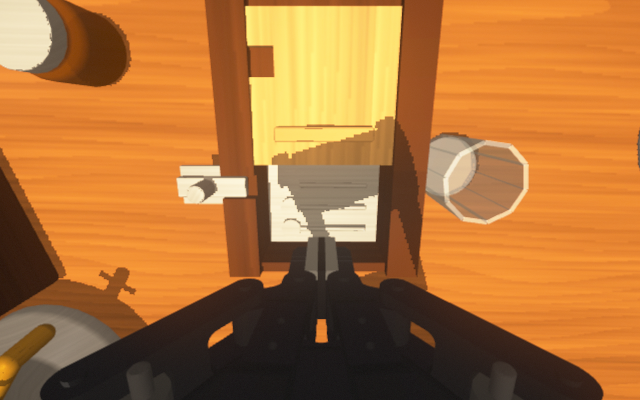

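The lid is open, with the rib at (325,132). It spans x 0.548–0.561, against 0.4445–0.457 at the start, so it has travelled about 104 mm. The bolt at (212,187) is drawn, glass_b is untouched, and the arm is clear.

```bash
python3 -c "
from station import manip
print(manip.sign_off())"
```

```text
the job is handed in; nothing more can be done
None
```

The bolt was drawn to its stop with the lid shut, then the lid was pushed to its stop (about 104 mm of travel, by the wrist camera); the job was handed in with the arm clear and nothing else touched, and no verdict came back.

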